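# Hang the fixings pail on the balancer arm

### The arm

A 7-joint arm with a two-finger parallel gripper is mounted at the origin on the work surface. World frame = base frame: x ahead of the robot, y to its left, z up, the work surface at z = 0. Lengths are in m, angles in degrees, forces in N, time in s.
With the tool pointing down it reaches from about 0.425 to 0.875 m from the base axis. Payload 4.7 kg.
Tool frame: the origin (TCP) lies midway between the tips of the shut fingers; the grasp point (between the pads) lies 19 mm behind it (env.tcp_to_grasp is the distance from the TCP to the grasp point, in m); z points along the fingers, x is the direction in which the jaws open and shut, and the axes are right-handed (so a half turn about z gives the same grasp; the last joint's range is limited). The gripper opens to 87 mm and grips with 3 to 60 N. Pads are 19 mm wide; open, the fingers measure 117 mm over their backs; the gripper's body (75 mm by 190 mm) begins 51 mm behind the grasp point.
Start: joints at [64.578, 18.392, -4.016, 83.108, 1.295, 78.541, -3.26], TCP at [0.287, -0.583, 0.223] pointing down, gripper open.
Joint ranges: [-163.93, 163.93], [-17.29, 119.83], [-79.2, 71.16], [3.27, 140.29], [-89.18, 269.18], [5.43, 117.66], [-154.24, 154.24]. Speed limits (degrees/s): [147.25, 147.25, 180, 180, 180, 180, 180].

### API

Orientations are given as [roll, pitch, yaw] about the fixed x, y, z axes, in that order (R = Rz(yaw) Ry(pitch) Rx(roll)).
In Python, from cell import env, viewer gives the robot as it stands.
- The arm moves only by the shell command python3 -m pendant 'ROWS' [OPENING] [FORCE]. ROWS is JSON, a list of rows, each a list of 6 numbers: the shift along the tool's x, y, z each as a share of 0.1 m, from -1 to 1, then the turn, a rotation vector about the tool's x, y, z each as a share of 90 degrees, from -1 to 1. A call has exactly 8 rows; each row is the pose to reach, as a shift and turn from the pose commanded when the call began, along the tool's axes at that moment; what a row does not reach only later rows make up. A row lasts 1/8 s, in which the tool goes at most 62.5 mm and 10.7 degrees, less where a joint would pass 70% of its speed; a pose out of reach is approached as far as the arm can. A call with a number of a shift or a turn outside -1 to 1 is refused whole. A call with a gripper value outside its range is refused whole. OPENING is the finger opening in mm, from 0 to 87, set as the call begins (- or left out, the last holds). The fingers move at their own pace and stop on an object; FORCE is the grip in N (left out, the last holds). Time passes only in rows, so rows that repeat a pose let the fingers close, or fill a call up. It gives the time, the measured TCP pose, the force and the opening at its end, in the units of the state.
- env.get_obs(): the state, without advancing time (a new reading comes with each control period).
- viewer.read_camera(name): name is "side" or "top"; returns a dict with "frame" (420x560x3 uint8, red, green, blue), "fx", "fy", "cx", "cy" (pixels), "view" (4x4, takes a point from world to camera coordinates). Camera axes: x right, y down, z forward; pixel columns grow to the right and rows downward; lengths in m; the calibration is good to about 2 mm. A picture is of the moment at which its call begins. There is no depth.
- env.sign_off(): hands the job in, once; it reports no verdict.
The state is a dict: "time_s": time; "qpos": joint angles; "joint_velocities": joint speeds; "effort": joint torques, N m; "tool_pos": TCP position; "tool_rot": TCP orientation; "force": force on the tool from outside, world axes, zero at the start; "wrist_torque": the same for the moment, N m; "grip_width": finger opening in m.
Only numpy, scipy, OpenCV 4.12 (cv2) and the standard library are available. Lean on these libraries where they do the work, as an engineer would, in place of code of your own. Each camera call takes 0.05 s, during which the arm holds its last target.

### The job

Pick up the white pail with the yellow lid by its bar and hang it in the two-pronged yoke at the end of the spring-balanced arm, with the bar lying across both prongs. Keep hold of it while the arm sinks under its weight, and let go only once the arm carries the pail and has come to rest, so that neither drops or bounces. Leave the pails with the blue and the red lid where they stand.

Things in the scene. Friction and masses are not known exactly. Their poses are not given: they have to be found in the camera images.
- pail_yellow: The load: loose closed white pail, upright, 112 mm across its yellow lid, 0.5 to 0.7 kg. Lid top 70 mm above the foot. A rigid bail stands over it: a round yellow bar 12 mm thick, 124 mm long, along the pail's x axis, centre line 155 mm above the foot, on thin wires at its ends. Window between lid and bar 79 mm high, 105 mm wide, open along y. Origin: centre of the foot, z up.
- pail_yellow_bar (a point): Middle of the yellow pail's bar, on its centre line, 155 mm above the foot; axes as the pail's. Grasp here from above, fingers closing along y.
- pail_blue: Bystander: the same pail with a blue lid and blue bar, 161 mm high over the bar. Origin: centre of the foot. To be left alone.
- pail_red: Bystander: the same pail with a red lid and red bar, 161 mm high over the bar. Origin: centre of the foot. To be left alone.
- balancer: Fixed stand of the balancer: blue post on a dark 170 mm square foot plate, grey spring drum, 280 mm high. Origin: on the table, plumb below the yoke of the unloaded arm; the post stands 320 mm from there along +y, and the yellow arm reaches from it along -y. z up.
- yoke (a point): On the swing arm: where the middle of a hung bar lies when seated, the bar along x; 270 mm above the table unloaded. Two steel rods 10 mm thick at x = -35 and +35 mm (60 mm free between) point along -y, each with an upturned V-notch, 44 mm wide at the mouth. Notches reach 21 mm below the point; cross-piece 80 to 100 mm away along +y. Axes as the stand's, tilting about x as the arm sinks.
- prong_tips (a point): On the swing arm, midway between the two prong tips: 24 mm from the yoke point along -y; the tips' round ends reach 5 mm above and beyond this point. To hang a pail, the prongs enter its bail window along y from this end, under the bar and over the lid, then the bar comes down into the notches.
- swing_arm (a joint): Angle of the swing arm, rad: 0 unloaded at its upper stop, growing as the yoke sinks (1 rad is 0.32 m of yoke travel, nearly straight down); lower stop at 0.40. The spring yields from about 1 N at the yoke, then sinks about 10 mm per N; the yellow pail takes it down by 35 to 65 mm, and it bounces if the load is dropped.

How it is judged (in metres and radians):
On the way:
1. the pail's bar lies in the yoke, the arm has sunk under it and is at rest, and the gripper still holds the bar (distance between pail_yellow_bar and yoke below 0.02 m and value of joint swing_arm above 0.06 rad and velocity of joint swing_arm between -0.1 and 0.1 rad/s and contact force between pail_yellow and balancer above 2.5 N and contact force between the fingers and pail_yellow above 0.5 N), for 0.2 s.
At the end, for the whole second after the job is handed in: The yellow-lidded pail hangs free from the yoke, the middle of its bar within 20 mm of the yoke point, the arm sunk by more than 0.08 rad and at rest (under 0.15 rad/s), the pail upright within 0.2 rad and still (under 0.06 m/s) (distance between pail_yellow_bar and yoke below 0.02 m and value of joint swing_arm above 0.08 rad and velocity of joint swing_arm between -0.15 and 0.15 rad/s and angle between pail_yellow's own z axis and vertical below 0.2 rad and linear speed of pail_yellow below 0.06 m/s and contact force between pail_yellow and balancer above 2.5 N); the robot touches nothing.
It fails at once if the arm dropped or bounced (swing arm faster than 1.0 rad/s downward or upward) (velocity of joint swing_arm above 1 rad/s or velocity of joint swing_arm below -1 rad/s).
It fails at once if the blue or the red pail was moved by more than 30 mm (distance of any of pail_blue, pail_red from where it was at the start of the episode above 0.03 m).
It also fails if it takes over 43 s, if anything falls off the work surface, if the arm or the gripper's body presses on something with over 40 N, if the wrist force passes 120 N, or if a joint passes its speed limit or range.

## Working session

There is one attempt and no reset: what is moved stays moved. The work goes in short steps, Python scripts to look and compute and a shell command to move; the robot and the scene stay as the last step left them, time stands still between calls to the robot, and variables do not carry over. Pictures are saved under pics/ and viewed, and the job is handed in when it is done.

```bash
ls; mkdir -p pics
python3 - <<'E'
from cell import env, viewer
import cv2
o=env.get_obs()
print(o['time_s'],o['tool_pos'],o['tool_rot'],o['force'],o['grip_width'],env.tcp_to_grasp)
for n in ['side','top']:
    c=viewer.read_camera(n)
    cv2.imwrite(f'pics/{n}0.png',c['frame'][:,:,::-1])
    print(n,c['fx'],c['fy'],c['cx'],c['cy'],c['view'])
E
```

```text
pics
0.0 [ 0.28698797 -0.58259909  0.22144547] [ 1.79994575e+02  1.10291808e-01 -6.37682346e+01] [-0.38994394 -0.3245703   0.24773392] 0.08699821768685624 0.0187
side 403.2788365111655 403.2788365111655 280.164984372199 207.37558787437064 [[-0.87211282 -0.48926211 -0.00646651  0.50276979]
 [-0.27448284  0.50012244 -0.82130184  0.2563588 ]
 [ 0.40506592 -0.71449292 -0.57045724  0.9780627 ]
 [ 0.          0.          0.          1.        ]]
top 495.7406117332338 495.7406117332338 265.42242581454553 204.6961114393826 [[ 2.32051454e-02 -9.99718044e-01  5.03527747e-03  3.26660311e-02]
 [-9.86292174e-01 -2.37159764e-02 -1.63295130e-01  5.69288009e-01]
 [ 1.63368504e-01 -1.17696754e-03 -9.86564416e-01  1.46688601e+00]
 [ 0.00000000e+00  0.00000000e+00  0.00000000e+00  1.00000000e+00]]
```

View pics/side0.png

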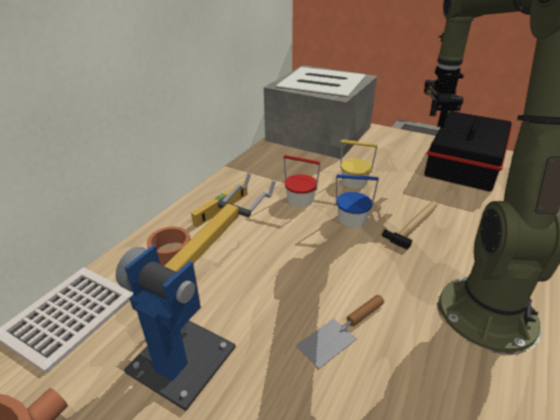

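View pics/top0.png

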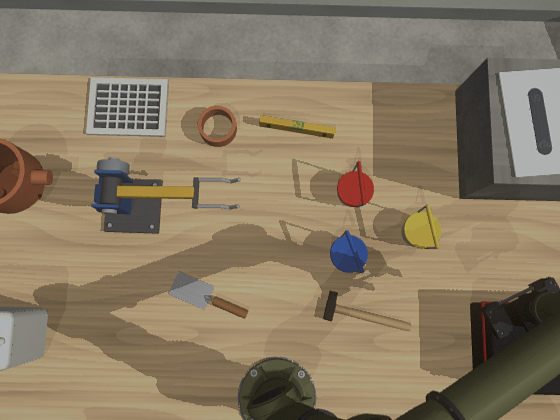

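The side view shows the yellow pail at about (356,165), right behind blue (355,205) and beside red (300,185). In the top view yellow is at (423,228), blue (349,253), red (355,188). The yoke prongs end near (238,180) and (238,206), pointing right (‑y).

```bash
cat > h.py <<'E'
import numpy as np, cv2
from cell import env, viewer
def cam(n): return viewer.read_camera(n)
def ray(c,u,v):
    V=np.array(c['view']);R=V[:3,:3];t=V[:3,3]
    d=R.T@np.array([(u-c['cx'])/c['fx'],(v-c['cy'])/c['fy'],1.]);return -R.T@t,d/np.linalg.norm(d)
def onz(c,u,v,z):
    o,d=ray(c,u,v);return o+d*(z-o[2])/d[2]
def tri(c1,p1,c2,p2):
    o1,d1=ray(c1,*p1);o2,d2=ray(c2,*p2)
    A=np.c_[d1,-d2];s=np.linalg.lstsq(A,o2-o1,rcond=None)[0]
    a=o1+s[0]*d1;b=o2+s[1]*d2;return (a+b)/2,np.linalg.norm(a-b)
def proj(c,p):
    V=np.array(c['view']);q=V[:3,:3]@np.array(p)+V[:3,3]
    return np.array([c['cx']+c['fx']*q[0]/q[2],c['cy']+c['fy']*q[1]/q[2]])
def crop(c,u0,v0,w,h,s,fn):
    cv2.imwrite(fn,cv2.resize(c['frame'][v0:v0+h,u0:u0+w,::-1],None,fx=s,fy=s,interpolation=cv2.INTER_CUBIC))
E
python3 - <<'E'
from h import *
t=cam('top');s=cam('side')
crop(t,310,150,150,130,5,'pics/t_p.png')
crop(t,180,160,80,60,9,'pics/t_y.png')
crop(s,270,130,130,110,6,'pics/s_p.png')
crop(s,180,165,110,90,7,'pics/s_y.png')
for n,c in(('top',t),('side',s)):
    hsv=cv2.cvtColor(c['frame'],cv2.COLOR_RGB2HSV)
    m=cv2.inRange(hsv,(22,130,90),(34,255,255))
    k,l,st,ce=cv2.connectedComponentsWithStats(m)
    for i in range(1,k):
        if st[i,4]>25: print(n,st[i],ce[i])
E
```

```text
top [260 116  75  18 366] [301.56010929 125.02185792]
top [117 186  77  11 481] [156.002079   191.12266112]
top [ 404  205   37   44 1134] [422.44532628 229.30776014]
side [341 140  36   7  90] [357.11111111 142.84444444]
side [341 159  30  16 386] [355.67875648 166.32642487]
```

View pics/t_p.png

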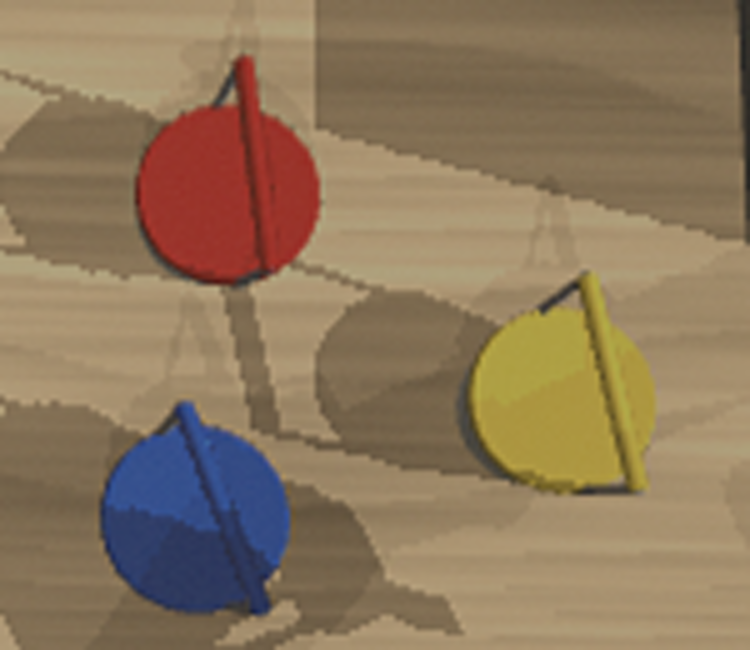

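View pics/t_y.png

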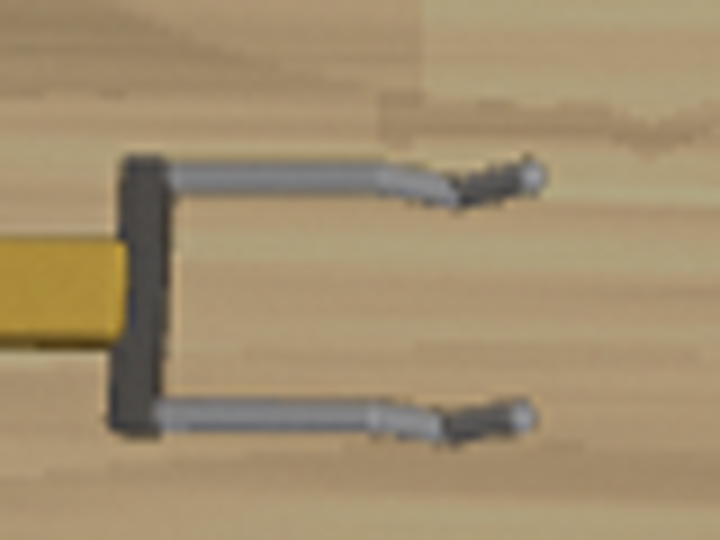

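View pics/s_p.png

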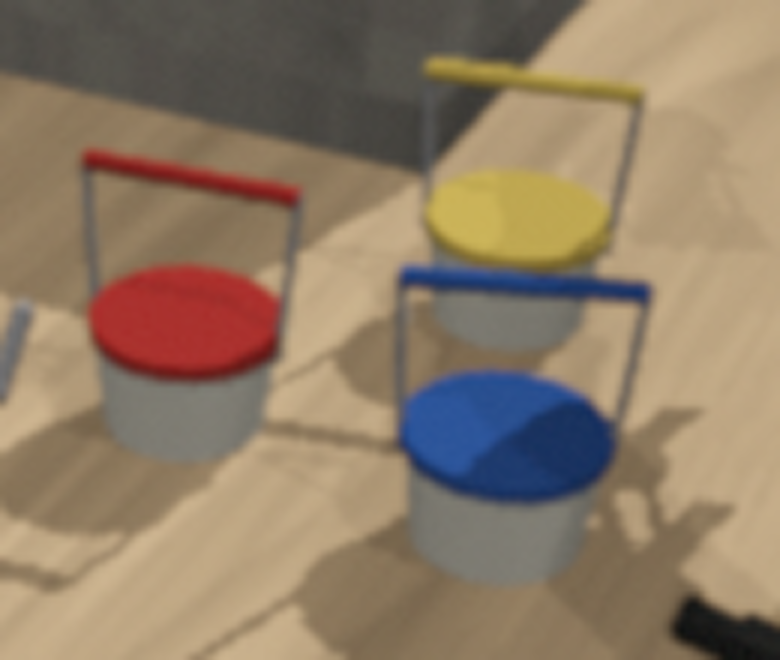

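View pics/s_y.png

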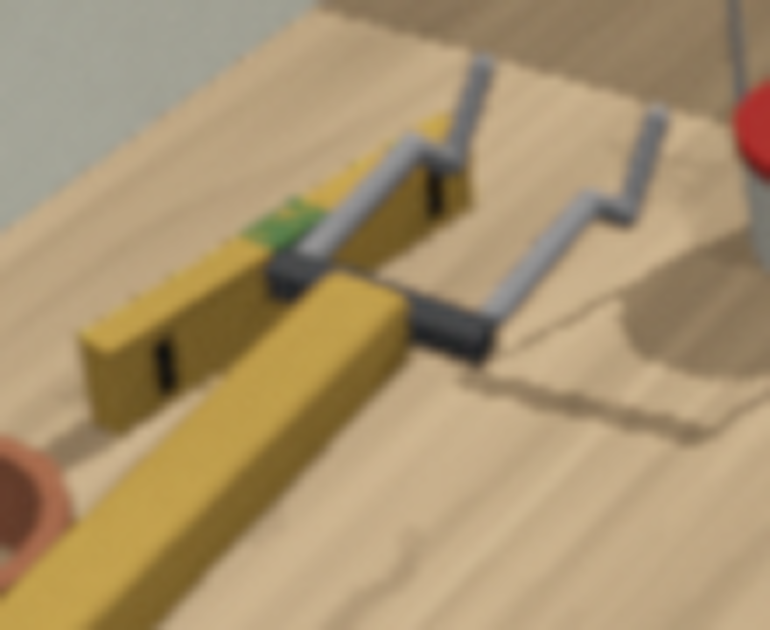

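Run:
```python
from h import *
np.set_printoptions(precision=4,suppress=True)
t=cam('top');s=cam('side')
P=lambda n,a,b:print(n,*tri(t,a,s,b))
P('bar far',(427.6,206),(341.7,141.3));P('bar near',(437.6,246.4),(376.7,145.7))
a=onz(t,427.6,206,.155);b=onz(t,437.6,246.4,.155);print('bar plane',a,b,(a+b)/2,np.linalg.norm(a-b),np.degrees(np.arctan2(*(a-b)[[1,0]])))
print('lid centre',onz(t,422.4,229.3,.07),onz(t,349,253,.07),onz(t,355.5,188.5,.07))
P('tip far',(239.2,179.6),(249,174.3));P('tip near',(238.,206.4),(273.9,181.4))
P('notch far',(230.5,181.8),(245,188.));P('notch near',(229.,208.2),(269,195.3))
P('cross far',(196,178),(221,204));P('cross near',(194.5,207),(249,215))
o=env.get_obs();print(o['time_s'],o['tool_pos'])
```

```text
bar far [ 0.5589 -0.4132  0.1551] 0.002393587113999231
bar near [ 0.4429 -0.4384  0.1547] 0.00182297411582455
bar plane [ 0.5577 -0.4135  0.155 ] [ 0.4438 -0.4381  0.155 ] [ 0.5008 -0.4258  0.155 ] 0.11657610333462497 12.156142179404874
lid centre [ 0.5013 -0.4242  0.07  ] [ 0.4255 -0.2046  0.07  ] [ 0.6207 -0.2251  0.07  ]
tip far [0.5946 0.1163 0.2814] 0.0017072560923048557
tip near [0.5243 0.1172 0.2822] 0.002218552069279416
notch far [0.593  0.1402 0.2561] 0.00032788700117194504
notch near [0.5231 0.1421 0.2578] 0.0028840099760181984
cross far [0.5988 0.2304 0.2618] 0.001800709662461604
cross near [0.5226 0.2316 0.2584] 0.0003976388171542991
0.3 [ 0.2872 -0.5829  0.2222]
```

```bash
cat >> h.py <<'E'
def plan(p,yaw=None):
    o=env.get_obs();from scipy.spatial.transform import Rotation as R
    r=R.from_euler('xyz',o['tool_rot'],degrees=True)
    d=r.inv().apply(np.array(p)-o['tool_pos'])/.1
    if yaw is not None:
        w=(r.inv()*R.from_euler('xyz',[180,0,yaw],degrees=True)).as_rotvec(degrees=True)/90
    else: w=None
    np.set_printoptions(precision=4,suppress=True)
    print('t',o['time_s'],'pos',o['tool_pos'],'rot',o['tool_rot'],'F',o['force'],'grip',o['grip_width'],'\nshift',d,'turn',w)
E
python3 - <<'E'
from h import *
t=cam('top')
print('toaster',onz(t,457,198,0),onz(t,457,198,.2),onz(t,489,62,.2)); print('box',onz(t,470,303,.12))
plan([.501,-.4255,.226],-77.8)
print(env.get_obs()['qpos'])
crop(t,380,40,180,380,2,'pics/t_b.png')
E
```

```text
toaster [ 0.61211064 -0.55906033  0.        ] [ 0.57431427 -0.48023504  0.2       ] [ 0.97547012 -0.58861457  0.2       ]
box [ 0.28947642 -0.53642551  0.12      ]
t 0.35 pos [ 0.2872 -0.583   0.2223] rot [179.9964   0.0227 -63.7714] F [0.8926 0.5244 0.2333] grip 0.08712233690040627 
shift [-0.4677 -2.6139 -0.0366] turn [0.0001 0.0002 0.1559]
[64.5784 18.4022 -4.016  83.1227  1.2951 78.543  -3.262 ]
```

View pics/t_b.png

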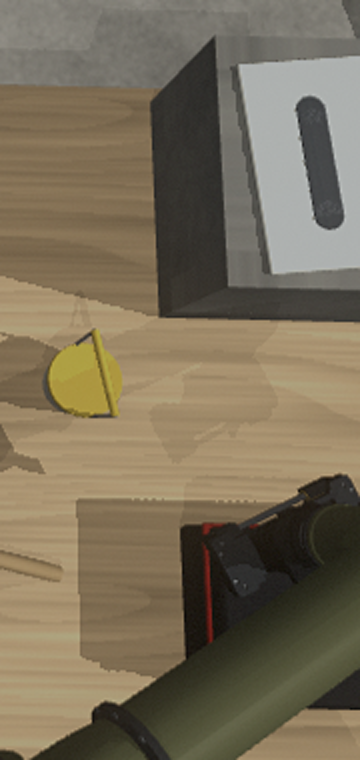

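The toaster (x>0.61, y<-0.56) is clear of the path. Moving towards the pail.

```bash
python3 -m pendant '[[-0.02,-0.12,0,0,0,0.02],[-0.04,-0.25,0,0,0,0.04],[-0.07,-0.37,0,0,0,0.06],[-0.09,-0.5,0,0,0,0.08],[-0.11,-0.62,0,0,0,0.1],[-0.13,-0.75,0,0,0,0.12],[-0.16,-0.87,0,0,0,0.14],[-0.18,-1,0,0,0,0.156]]' 87
python3 - <<'E'
from h import *
plan([.501,-.4255,.226],-77.8)
E
```

```text
time_s: 1.35
tool_pos: [0.3692, -0.5225, 0.2226]
tool_rot: [180.0, -0.0, -77.9]
force: [-0.0, -0.9, 0.1]
grip_width: 0.0872
t 1.35 pos [ 0.3692 -0.5225  0.2226] rot [179.9954  -0.0053 -77.8654] F [-0.0314 -0.9211  0.1462] grip 0.08721737947393104 
shift [-0.6713 -1.4921 -0.0342] turn [ 0.0001 -0.0001 -0.0007]
```

```bash
python3 -m pendant '[[-0.06,-0.12,0,0,0,0],[-0.11,-0.25,0,0,0,0],[-0.17,-0.37,0,0,0,0],[-0.22,-0.5,0,0,0,0],[-0.28,-0.62,0,0,0,0],[-0.34,-0.75,0,0,0,0],[-0.39,-0.87,0,0,0,0],[-0.45,-1,0,0,0,0]]'; python3 -m pendant '[[-0.05,-0.12,0,0,0,0],[-0.1,-0.24,0,0,0,0],[-0.15,-0.36,0,0,0,0],[-0.2,-0.46,0,0,0,0],[-0.22,-0.49,0.1,0,0,0],[-0.22,-0.49,0.2,0,0,0],[-0.22,-0.49,0.3,0,0,0],[-0.22,-0.49,0.3,0,0,0]]'
python3 - <<'E'
from h import *
plan([.501,-.4255,.136],-77.8)
t=cam('top');s=cam('side')
crop(t,380,170,100,100,5,'pics/t1.png');crop(s,290,90,130,110,6,'pics/s1.png')
E
```

```text
time_s: 2.35
tool_pos: [0.4579, -0.4573, 0.2226]
tool_rot: [180.0, -0.0, -77.8]
force: [0.5, -0.4, 0.2]
grip_width: 0.0867
time_s: 3.35
tool_pos: [0.4993, -0.4259, 0.1909]
tool_rot: [179.9, 0.1, -77.9]
force: [-0.5, -0.1, 0.7]
grip_width: 0.0871
t 3.35 pos [ 0.4993 -0.4259  0.1909] rot [179.8919   0.1013 -77.8637] F [-0.4957 -0.1095  0.6653] grip 0.08708078375673618 
shift [ 0.001  -0.0181  0.5493] turn [ 0.0012  0.0011 -0.0007]
```

View pics/t1.png

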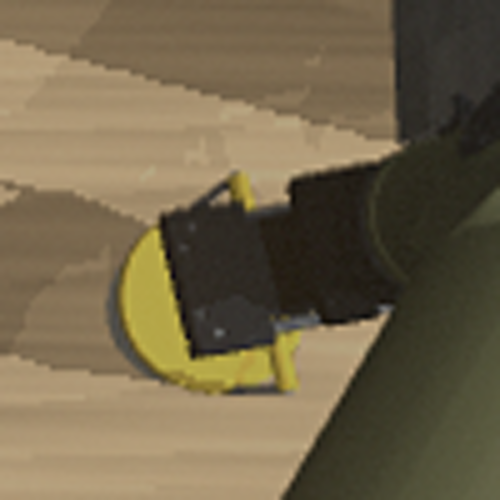

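View pics/s1.png

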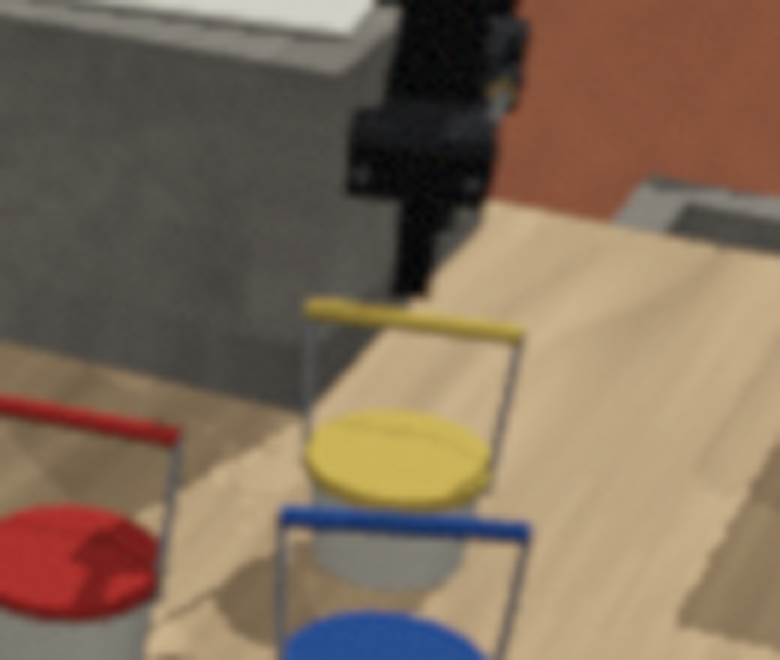

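The gripper is centred on the bar, jaws across it (top crop: bar shows at both ends of the body). I'll descend, close, and then lift.

```bash
python3 -m pendant '[[0,-0.02,0.1,0,0,0],[0,-0.02,0.2,0,0,0],[0,-0.02,0.3,0,0,0],[0,-0.02,0.4,0,0,0],[0,-0.02,0.48,0,0,0],[0,-0.02,0.53,0,0,0],[0,-0.02,0.55,0,0,0],[0,-0.02,0.55,0,0,0]]'; python3 -m pendant '[[0,0,0,0,0,0],[0,0,0,0,0,0],[0,0,0,0,0,0],[0,0,0,0,0,0],[0,0,0,0,0,0],[0,0,0,0,0,0],[0,0,0,0,0,0],[0,0,0,0,0,0]]' 0 40
```

```text
time_s: 4.45
tool_pos: [0.5025, -0.4254, 0.1377]
tool_rot: [-180.0, -0.0, -77.8]
force: [0.3, 1.4, -0.7]
grip_width: 0.0868
time_s: 5.45
tool_pos: [0.5025, -0.4253, 0.1375]
tool_rot: [180.0, 0.0, -77.8]
force: [-1.0, 1.8, 0.2]
grip_width: 0.015
```

```bash
python3 -m pendant '[[0,0,0,0,0,0],[0,0,0,0,0,0],[0,0,-0.02,0,0,0],[0,0,-0.06,0,0,0],[0,0,-0.12,0,0,0],[0,0,-0.18,0,0,0],[0,0,-0.24,0,0,0],[0,0,-0.3,0,0,0]]'
python3 - <<'E'
from h import *
t=cam('top');s=cam('side')
crop(t,380,170,100,100,5,'pics/t2.png');crop(s,290,70,130,130,5,'pics/s2.png')
print(env.get_obs()['force'],env.get_obs()['grip_width'])
E
```

```text
time_s: 6.45
tool_pos: [0.5026, -0.4254, 0.1682]
tool_rot: [-180.0, -0.0, -77.8]
force: [0.5, -0.7, -4.8]
grip_width: 0.0108
[ 0.72935755  0.19622811 -5.54490796] 0.010990931239631433
```

View pics/s2.png

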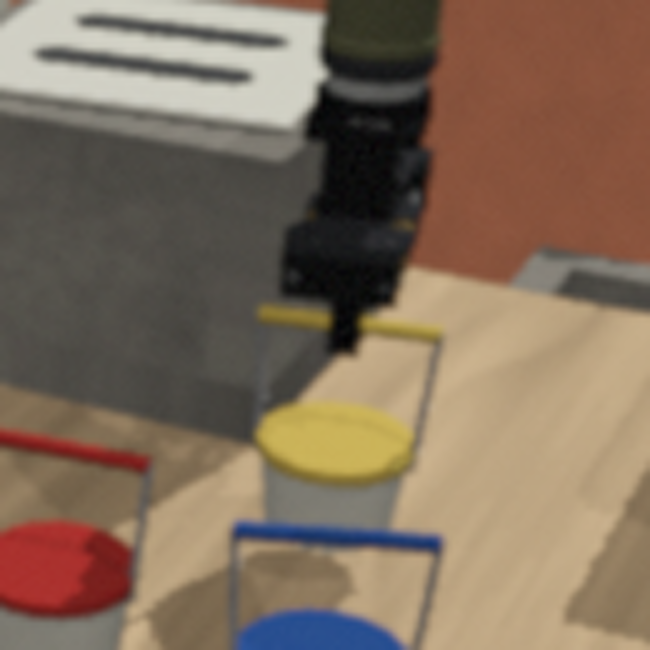

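Held (side view: bar in the fingers, pail off the table, about 5.5 N). Lifting and turning.

```bash
python3 -m pendant '[[0,0,-0.12,0,0,0.01],[0,0,-0.25,0,0,0.03],[0,0,-0.37,0,0,0.05],[0,0,-0.5,0,0,0.07],[0,0,-0.62,0,0,0.09],[0,0,-0.75,0,0,0.11],[0,0,-0.87,0,0,0.13],[0,0,-1,0,0,0.142]]'
python3 - <<'E'
from h import *
plan([.56,0,.3625],-90.6)
E
```

```text
time_s: 7.55
tool_pos: [0.5024, -0.4253, 0.2683]
tool_rot: [180.0, 0.0, -90.7]
force: [0.3, -0.4, -4.5]
grip_width: 0.0106
t 7.55 pos [ 0.5024 -0.4253  0.2683] rot [179.9885   0.0012 -90.6671] F [ 0.3197 -0.4458 -4.4641] grip 0.010556209472485867 
shift [-4.2595 -0.5263 -0.942 ] turn [ 0.0001  0.     -0.0007]
```

```bash
python3 -m pendant '[[-0.02,-0.01,-0.12,0,0,0],[-0.06,-0.02,-0.25,0,0,0],[-0.12,-0.04,-0.37,0,0,0],[-0.2,-0.06,-0.5,0,0,0],[-0.3,-0.08,-0.62,0,0,0],[-0.4,-0.09,-0.75,0,0,0],[-0.52,-0.1,-0.87,0,0,0],[-0.64,-0.12,-0.94,0,0,0]]'
python3 -m pendant '[[-0.12,-0.02,0,0,0,0],[-0.25,-0.03,0,0,0,0],[-0.37,-0.05,0,0,0,0],[-0.5,-0.06,0,0,0,0],[-0.62,-0.08,0,0,0,0],[-0.75,-0.09,0,0,0,0],[-0.87,-0.1,0,0,0,0],[-1,-0.11,0,0,0,0]]'
python3 -m pendant '[[-0.12,-0.02,0,0,0,0],[-0.25,-0.03,0,0,0,0],[-0.37,-0.05,0,0,0,0],[-0.5,-0.06,0,0,0,0],[-0.62,-0.08,0,0,0,0],[-0.75,-0.09,0,0,0,0],[-0.87,-0.1,0,0,0,0],[-1,-0.12,0,0,0,0]]'
python3 -m pendant '[[-0.12,-0.02,0,0,0,0],[-0.25,-0.03,0,0,0,0],[-0.37,-0.05,0,0,0,0],[-0.5,-0.06,0,0,0,0],[-0.62,-0.08,0,0,0,0],[-0.75,-0.09,0,0,0,0],[-0.87,-0.1,0,0,0,0],[-0.98,-0.12,0,0,0,0]]'
python3 - <<'E'
from h import *
plan([.56,0,.2945],-90.6)
E
```

```text
time_s: 8.55
tool_pos: [0.5154, -0.3606, 0.3628]
tool_rot: [-179.9, -0.0, -90.6]
force: [0.3, 0.6, -5.6]
grip_width: 0.0106
time_s: 9.55
tool_pos: [0.5272, -0.2609, 0.3616]
tool_rot: [-180.0, -0.0, -90.6]
force: [-0.1, 0.2, -5.2]
grip_width: 0.0109
time_s: 10.55
tool_pos: [0.5402, -0.161, 0.3616]
tool_rot: [-180.0, -0.0, -90.6]
force: [-0.3, 0.6, -4.0]
grip_width: 0.0105
time_s: 11.55
tool_pos: [0.5532, -0.063, 0.3616]
tool_rot: [-180.0, -0.0, -90.6]
force: [0.8, 0.0, -4.1]
grip_width: 0.0107
t 11.55 pos [ 0.5532 -0.063   0.3616] rot [-179.9971   -0.0084  -90.5794] F [ 0.7617  0.0106 -4.1114] grip 0.010668210141143587 
shift [-0.6309 -0.0612  0.6708] turn [-0.     -0.0001  0.0002]
```

```bash
python3 -m pendant '[[-0.1,-0.01,0.1,0,0,0],[-0.2,-0.02,0.2,0,0,0],[-0.3,-0.03,0.3,0,0,0],[-0.4,-0.04,0.4,0,0,0],[-0.5,-0.05,0.5,0,0,0],[-0.58,-0.06,0.6,0,0,0],[-0.63,-0.06,0.66,0,0,0],[-0.63,-0.06,0.67,0,0,0]]'
python3 - <<'E'
from h import *
plan([.56,0.14,.2945],-90.6)
t=cam('top');s=cam('side')
crop(t,180,130,160,120,5,'pics/t3.png');crop(s,160,60,200,180,4,'pics/s3.png')
E
```

```text
time_s: 12.55
tool_pos: [0.5596, -0.0005, 0.2941]
tool_rot: [180.0, -0.0, -90.5]
force: [-0.4, -0.1, -4.5]
grip_width: 0.0107
t 12.55 pos [ 0.5596 -0.0005  0.2941] rot [179.9571  -0.0013 -90.5497] F [-0.4217 -0.1215 -4.5278] grip 0.01070258437243886 
shift [-1.4054  0.0096 -0.0045] turn [ 0.0005 -0.      0.0006]
```

View pics/t3.png

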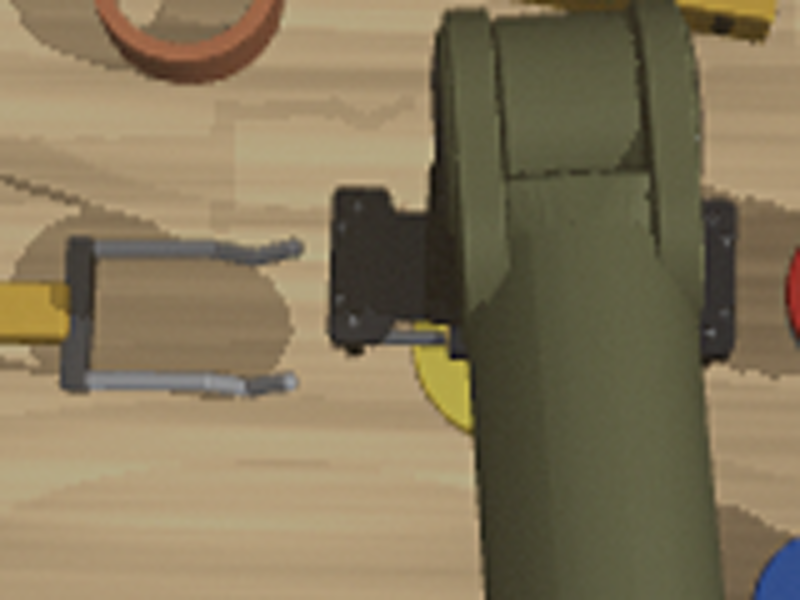

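View pics/s3.png

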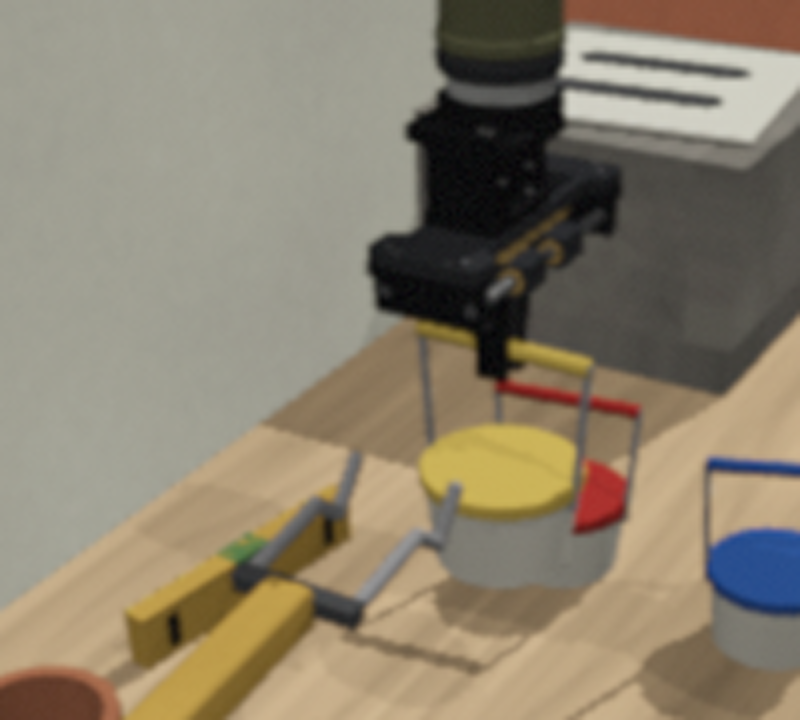

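Run:
```python
from h import *
import sys
s=cam('side')
for p in [(.622,-.0012,.3118),(.498,0,.3118),(.56,0,.2268)]: print(proj(s,p))
print('meas bar (265,141.8) (308,151.5) lid (285,177)')
# solve lid height/y given x fixed:
print(onz(s,285,177.2,.227), onz(s,265,141.8,.312),onz(s,308,151.5,.312))
```

```text
[264.41932977 141.86626127]
[306.90810994 152.46733202]
[285.00949393 176.02021699]
meas bar (265,141.8) (308,151.5) lid (285,177)
[0.55688814 0.00573002 0.227     ] [ 0.62065039 -0.0019078   0.312     ] [ 0.49776501 -0.0056703   0.312     ]
```

Bar and lid project within about 1 px of where expected: the pail hangs level and aligned. Entering the prongs.

```bash
python3 -m pendant '[[-0.09,0,0,0,0,0],[-0.18,0,0,0,0,0],[-0.27,0,0,0,0,0],[-0.36,0,0,0,0,0],[-0.45,0,0,0,0,0],[-0.54,0,0,0,0,0],[-0.63,0,0,0,0,0],[-0.7,0,0,0,0,0]]'
python3 -m pendant '[[-0.09,0,0,0,0,0],[-0.18,0,0,0,0,0],[-0.27,0,0,0,0,0],[-0.36,0,0,0,0,0],[-0.45,0,0,0,0,0],[-0.54,0,0,0,0,0],[-0.63,0,0,0,0,0],[-0.71,0,0,0,0,0]]'
python3 - <<'E'
from h import *
plan([.56,0.14,.2525],-90.6)
t=cam('top');s=cam('side')
crop(t,150,130,160,120,5,'pics/t4.png');crop(s,160,100,160,140,5,'pics/s4.png')
E
```

```text
time_s: 13.7
tool_pos: [0.5605, 0.0698, 0.2945]
tool_rot: [180.0, 0.0, -90.6]
force: [-0.1, 0.1, -5.3]
grip_width: 0.0109
time_s: 14.7
tool_pos: [0.5613, 0.1407, 0.2945]
tool_rot: [-180.0, -0.0, -90.6]
force: [0.1, 1.1, -4.9]
grip_width: 0.0105
t 14.7 pos [0.5613 0.1407 0.2945] rot [-179.9992   -0.002   -90.5814] F [ 0.0641  1.1097 -4.9128] grip 0.010475521375727841 
shift [0.0072 0.0127 0.4202] turn [-0.     -0.      0.0002]
```

View pics/t4.png

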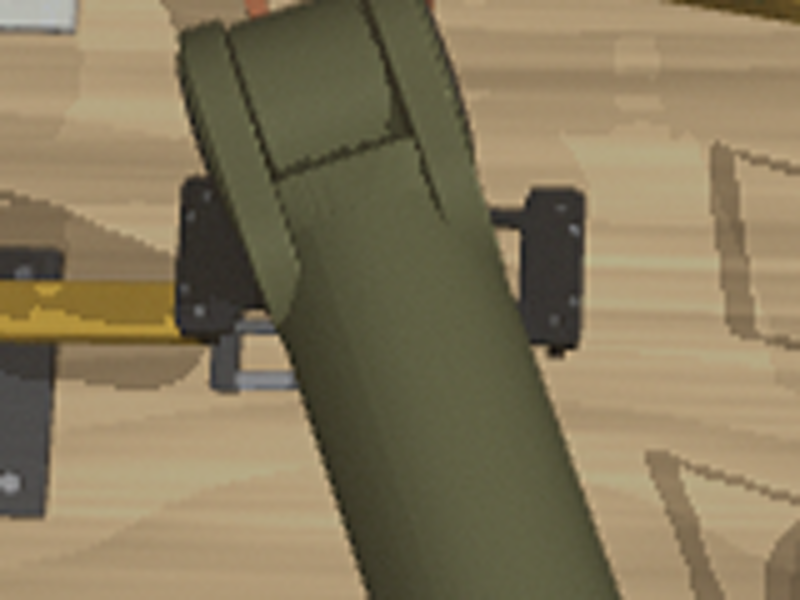

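View pics/s4.png

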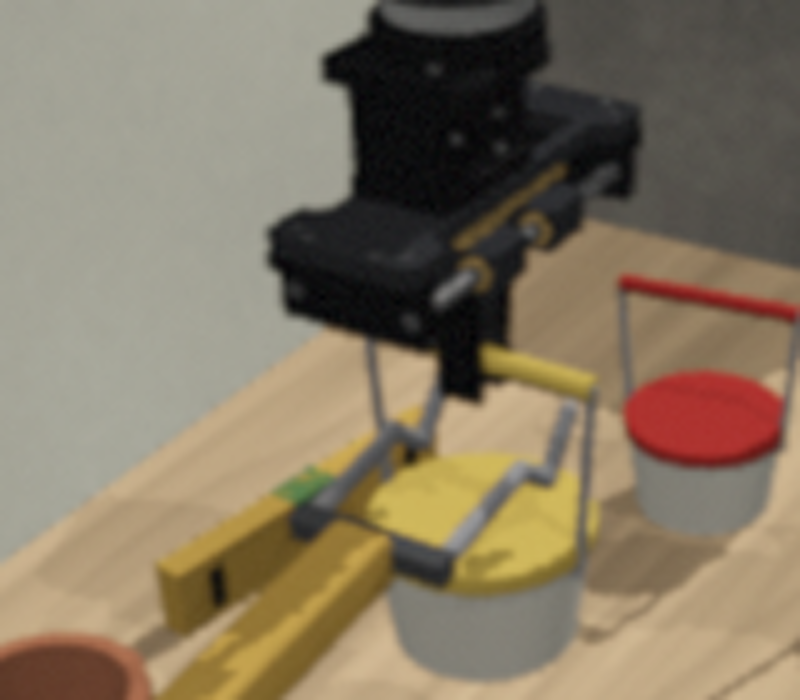

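Top and side views: the bar is above the notches, with both prongs inside the bail, over the lid (tip at about (570,410) in the side crop). Lowering.

```bash
python3 -m pendant '[[0,0.01,0.05,0,0,0],[0,0.01,0.1,0,0,0],[0,0.01,0.15,0,0,0],[0,0.01,0.2,0,0,0],[0,0.01,0.25,0,0,0],[0,0.01,0.3,0,0,0],[0,0.01,0.34,0,0,0],[0,0.01,0.36,0,0,0]]'
python3 -m pendant '[[0,0,0.02,0,0,0],[0,0,0.04,0,0,0],[0,0,0.06,0,0,0],[0,0,0.08,0,0,0],[0,0,0.1,0,0,0],[0,0,0.12,0,0,0],[0,0,0.14,0,0,0],[0,0,0.16,0,0,0]]'
python3 - <<'E'
from h import *
plan([.56,0.141,.2025],-90.6)
s=cam('side');crop(s,160,100,160,140,5,'pics/s5.png')
E
```

```text
time_s: 15.8
tool_pos: [0.5602, 0.14, 0.2582]
tool_rot: [180.0, -0.0, -90.6]
force: [-0.4, -0.3, -4.4]
grip_width: 0.0107
time_s: 16.8
tool_pos: [0.5604, 0.1401, 0.2425]
tool_rot: [-180.0, 0.0, -90.6]
force: [-0.1, 0.4, -2.9]
grip_width: 0.0101
t 16.8 pos [0.5604 0.1401 0.2425] rot [-179.9797    0.0048  -90.5893] F [-0.0994  0.4163 -2.8815] grip 0.01005248735997209 
shift [-0.0084  0.0042  0.4003] turn [-0.0002  0.0001  0.0001]
```

View pics/s5.png

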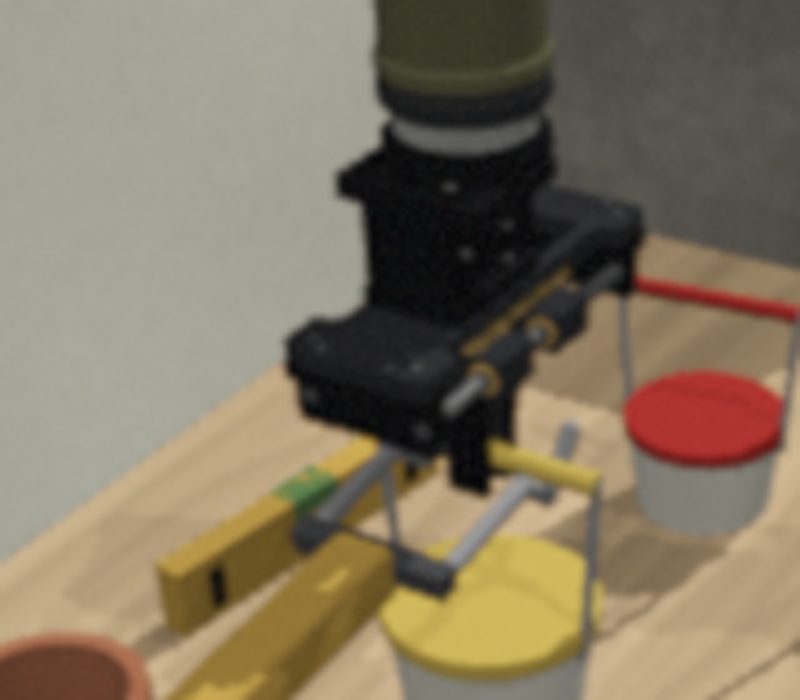

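The bar now sits in the notches ahead of the fingers, the arm has started to sink, and the force has eased to -2.9 N. I'll keep sinking slowly.

```bash
python3 -m pendant '[[0,0,0.02,0,0,0],[0,0,0.05,0,0,0],[0,0,0.07,0,0,0],[0,0,0.1,0,0,0],[0,0,0.12,0,0,0],[0,0,0.15,0,0,0],[-0.01,0,0.17,0,0,0],[-0.01,0,0.2,0,0,0]]'
python3 -m pendant '[[0,0,0.02,0,0,0],[0,0,0.04,0,0,0],[0,0,0.06,0,0,0],[0,0,0.08,0,0,0],[-0.01,0,0.1,0,0,0],[-0.01,0,0.1,0,0,0],[-0.01,0,0.1,0,0,0],[-0.01,0,0.1,0,0,0]]'
python3 - <<'E'
from h import *
for i in range(3): plan([.56,0.141,.2025]); s=cam('side')
E
```

```text
time_s: 17.85
tool_pos: [0.5604, 0.1402, 0.2224]
tool_rot: [180.0, -0.1, -90.6]
force: [-0.0, -2.4, 0.4]
grip_width: 0.0105
time_s: 18.85
tool_pos: [0.5604, 0.1405, 0.2123]
tool_rot: [180.0, -0.1, -90.7]
force: [0.5, -5.1, 0.6]
grip_width: 0.0107
t 18.85 pos [0.5604 0.1405 0.2123] rot [179.9793  -0.1243 -90.6538] F [ 0.4661 -5.062   0.5854] grip 0.010714698398164 
shift [-0.0049  0.0036  0.0981] turn None
t 18.9 pos [0.5604 0.1405 0.2123] rot [179.9831  -0.1217 -90.6572] F [-0.2987 -5.2311  0.4099] grip 0.010925339760946697 
shift [-0.005   0.0039  0.0984] turn None
t 18.95 pos [0.5604 0.1405 0.2123] rot [179.982   -0.123  -90.6577] F [-0.3672 -5.5904 -0.1829] grip 0.010993785479102784 
shift [-0.0052  0.0039  0.0984] turn None
```

The yoke pushes the gripper about 5 N toward -y, so its path drifts outward. I'll relieve that sideways load.

```bash
python3 -m pendant '[[0.01,0,0,0,0,0],[0.015,0,0,0,0,0],[0.02,0,0,0,0,0],[0.025,0,0,0,0,0],[0.03,0,0,0,0,0],[0.03,0,0,0,0,0],[0.03,0,0,0,0,0],[0.03,0,0,0,0,0]]'
python3 - <<'E'
from h import *
for i in range(2): plan([.56,0.141,.2025]); s=cam('side')
crop(s,160,100,160,160,5,'pics/s6.png')
t=cam('top');crop(t,150,130,160,120,5,'pics/t6.png')
E
```

```text
time_s: 20.0
tool_pos: [0.5603, 0.1402, 0.2127]
tool_rot: [-180.0, 0.1, -90.5]
force: [1.7, 1.4, 0.8]
grip_width: 0.0107
t 20.0 pos [0.5603 0.1402 0.2127] rot [-179.9706    0.0755  -90.5416] F [1.6681 1.4471 0.8464] grip 0.010688572852706019 
shift [-0.0083  0.0033  0.1021] turn None
t 20.05 pos [0.5603 0.1402 0.2127] rot [-179.9734    0.0749  -90.5388] F [1.4483 0.8234 0.7117] grip 0.010647077949697959 
shift [-0.0083  0.0031  0.1018] turn None
```

View pics/s6.png

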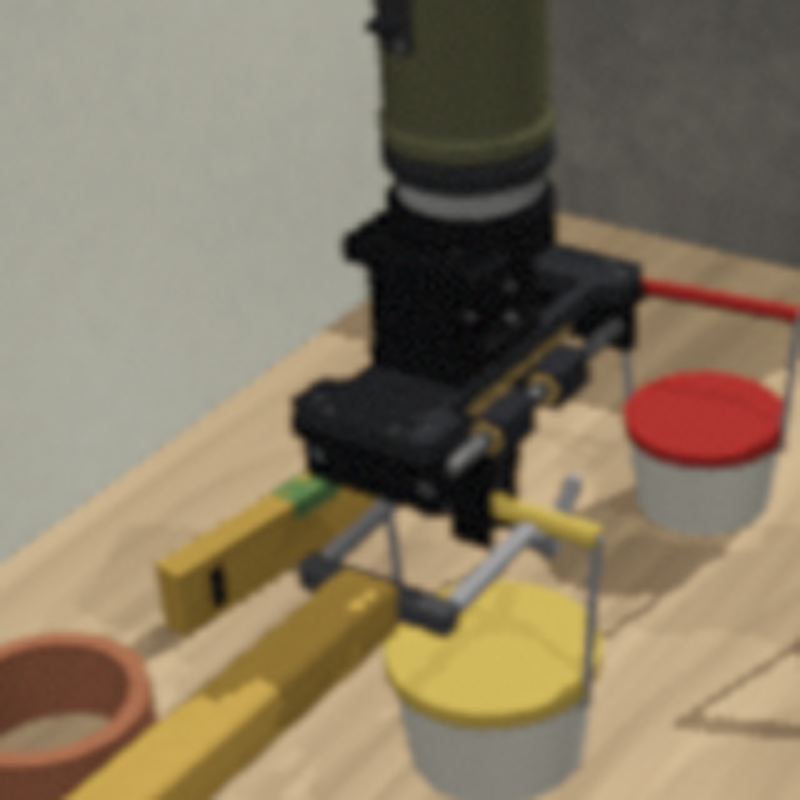

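Run:
```python
from h import *
s=cam('side')
print('tip expected if seated',proj(s,(.525,.1147,.239)),'seen (274.6,197)')
print('10mm/ y+10 shifts',proj(s,(.525,.1147,.249)),proj(s,(.525,.1247,.239)))
print('red lid',proj(s,(.6207,-.2251,.07)),'blue',proj(s,(.4255,-.2046,.07)))
for i in range(3): s=cam('side');print(env.get_obs()['force'],env.get_obs()['time_s'])
```

```text
tip expected if seated [274.876037   196.31447222] seen (274.6,197)
10mm/ y+10 shifts [274.81785172 192.82306404] [272.79284072 198.32201977]
red lid [301.40708509 182.26557617] blue [354.40314291 200.87720893]
[ 0.9027541   3.29010229 -0.18803607] 20.25
[ 1.82000374  3.88164132 -0.01494903] 20.3
[0.98507835 3.71705197 0.69301901] 20.35
```

Seated within about 2 mm by the tip position. Centring the remaining side load.

```bash
python3 -m pendant '[[-0.004,0,0,0,0,0],[-0.008,0,0,0,0,0],[-0.012,0,0,0,0,0],[-0.012,0,0,0,0,0],[-0.012,0,0,0,0,0],[-0.012,0,0,0,0,0],[-0.012,0,0,0,0,0],[-0.012,0,0,0,0,0]]'
python3 - <<'E'
from h import *
for i in range(5): s=cam('side');o=env.get_obs();print(o['force'],o['tool_pos'],o['time_s'])
E
```

```text
time_s: 21.35
tool_pos: [0.5603, 0.1401, 0.2125]
tool_rot: [180.0, -0.0, -90.6]
force: [1.4, 3.2, 1.1]
grip_width: 0.011
[1.59873529 3.0204777  0.80495944] [0.56032174 0.14012223 0.21252861] 21.4
[ 2.22202394  2.30639759 -0.85570552] [0.56030214 0.14009286 0.21250327] 21.45
[1.74625477 2.59210856 0.44608697] [0.56027861 0.1400777  0.2124958 ] 21.5
[1.5355097  2.60679503 0.36097692] [0.56029919 0.14012127 0.21250684] 21.55
[2.31474241 2.60860918 0.44044551] [0.56029028 0.1401013  0.21249136] 21.6
```

```bash
python3 -m pendant '[[0,0,0,0,0,0],[0,0,0,0,0,0],[0,0,0,0,0,0],[0,0,0,0,0,0],[0,0,0,0,0,0],[0,0,0,0,0,0],[0,0,0,0,0,0],[0,0,0,0,0,0]]' 0 3
python3 -m pendant '[[0,0,0,0,0,0],[0,0,0,0,0,0],[0,0,0,0,0,0],[0,0,0,0,0,0],[0,0,0,0,0,0],[0,0,0,0,0,0],[0,0,0,0,0,0],[0,0,0,0,0,0]]' 50
python3 - <<'E'
from h import *
s=cam('side');crop(s,160,100,160,160,5,'pics/s7.png')
E
```

```text
time_s: 22.6
tool_pos: [0.5602, 0.1401, 0.2125]
tool_rot: [180.0, -0.0, -90.6]
force: [0.3, 0.9, 1.7]
grip_width: 0.0119
time_s: 23.6
tool_pos: [0.5603, 0.1403, 0.2125]
tool_rot: [180.0, -0.0, -90.6]
force: [-0.9, -0.6, 0.3]
grip_width: 0.0501
```

View pics/s7.png

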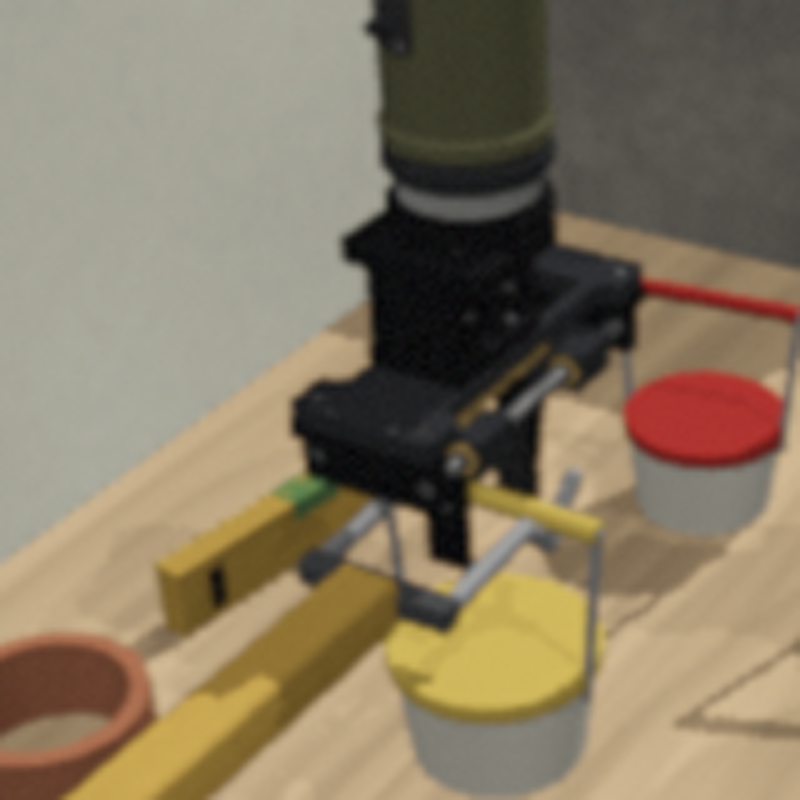

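Released with only about a 1 px rise: the bar rests in the notches and the fingers are clear on both sides. Retreating upward.

```bash
python3 -m pendant '[[0,0,-0.05,0,0,0],[0,0,-0.15,0,0,0],[0,0,-0.25,0,0,0],[0,0,-0.35,0,0,0],[0,0,-0.5,0,0,0],[0,0,-0.65,0,0,0],[0,0,-0.8,0,0,0],[0,0,-1,0,0,0]]'
python3 -m pendant '[[0,0,-0.1,0,0,0],[0,0,-0.1,0,0,0],[0,0,-0.1,0,0,0],[0,0,-0.1,0,0,0],[0,0,-0.1,0,0,0],[0,0,-0.1,0,0,0],[0,0,-0.1,0,0,0],[0,0,-0.1,0,0,0]]'
python3 - <<'E'
from h import *
s=cam('side');crop(s,160,100,160,160,5,'pics/s8.png')
for i in range(6): s2=cam('side')
print(env.get_obs()['force'],cv2.absdiff(s['frame'],s2['frame']).max())
E
```

```text
time_s: 24.65
tool_pos: [0.5601, 0.1402, 0.3134]
tool_rot: [180.0, -0.0, -90.6]
force: [0.2, -0.1, 0.3]
grip_width: 0.0503
time_s: 25.65
tool_pos: [0.5603, 0.1403, 0.3225]
tool_rot: [-180.0, -0.0, -90.6]
force: [0.2, -1.1, 1.1]
grip_width: 0.0501
[0.26194948 0.0959495  0.06063255] 20
```

View pics/s8.png

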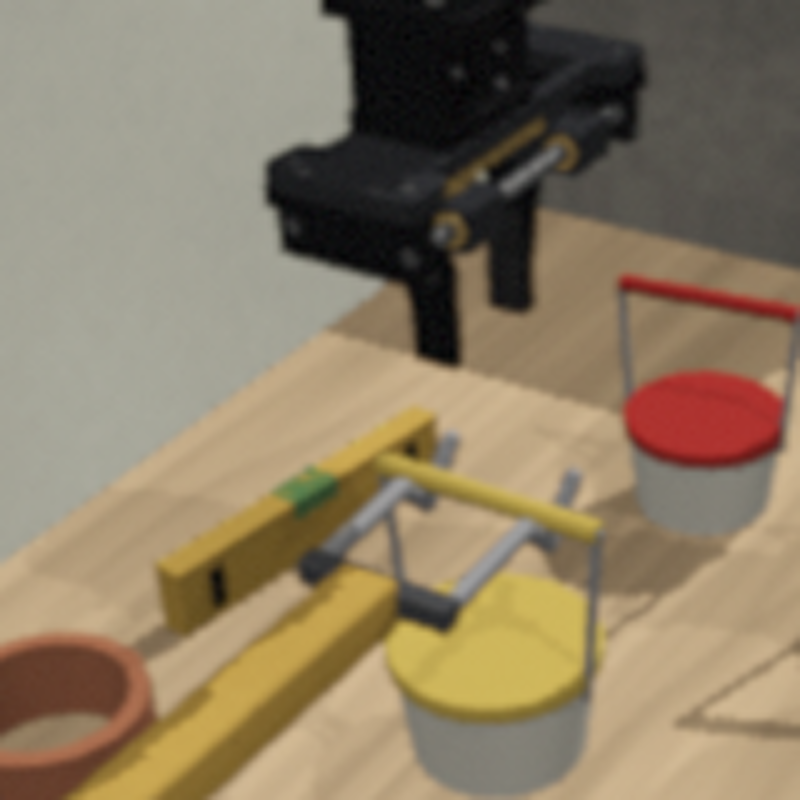

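Run:
```python
from h import *
s=cam('side');t=cam('top')
from scipy.optimize import least_squares
obs=np.array([[236.6,192.],[279.6,205.4]])
f=lambda q:np.concatenate([proj(s,(q[0]+.0615,q[1],q[2]))-obs[0],proj(s,(q[0]-.0615,q[1]+.0,q[2]))-obs[1]])
r=least_squares(f,[.56,.14,.23],x_scale=.01);print('bar mid',r.x,r.fun)
crop(t,180,160,80,60,9,'pics/t9.png'); crop(s,225,175,65,50,12,'pics/s9.png')
```

```text
bar mid [0.56379644 0.13198575 0.23028164] [ 0.00664985 -0.02126678 -0.0063204   0.02021319]
```

View pics/t9.png

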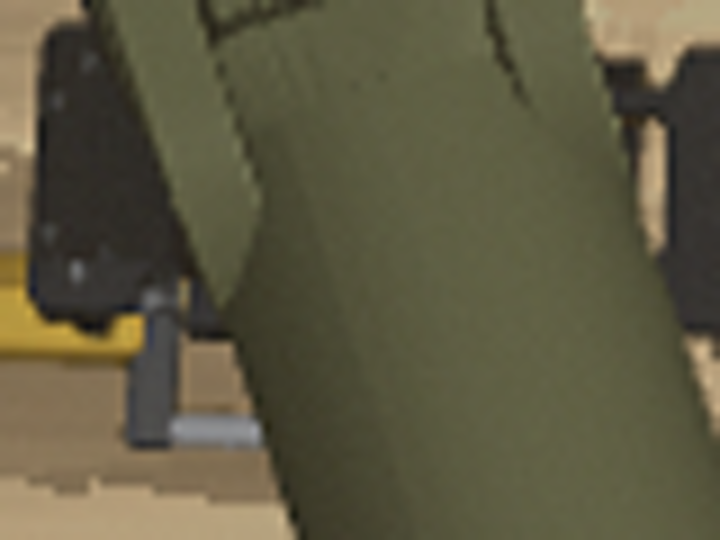

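View pics/s9.png

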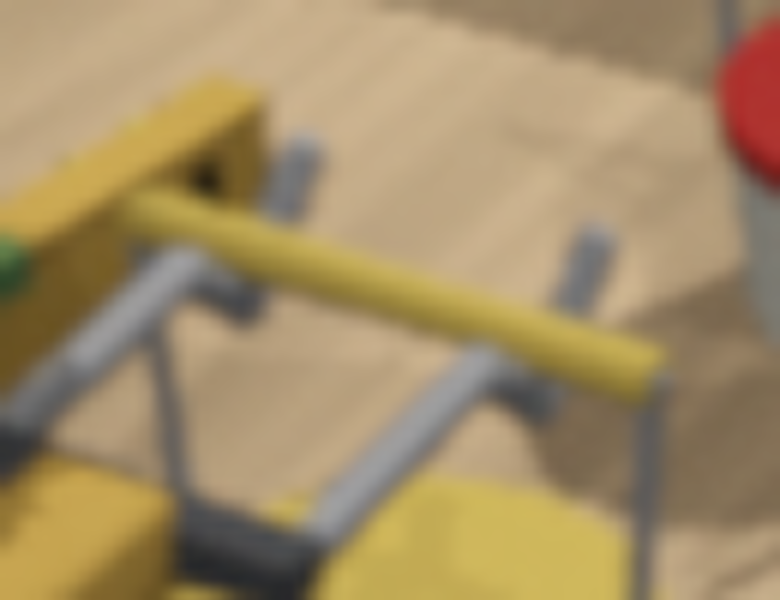

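The side close-up shows the bar lying in both notches, evenly, between the bends and the upturned tips. Its middle is at z≈0.230, about 40 mm (0.125 rad) down, and it is motionless. The gripper is clear, so I'm handing in.

Run:
```python
from h import *
s=cam('side')
b=cv2.inRange(cv2.cvtColor(s['frame'],cv2.COLOR_RGB2HSV),(105,150,60),(125,255,255));print(env.get_obs()['time_s'],env.get_obs()['force'])
env.sign_off()
```

```text
26.15 [0.14163609 0.15508735 0.02935151]
the job is handed in; nothing more can be done
```

The yellow-lidded pail hangs from the yoke with its bar across both prongs. I handed the job in at 26.15 s; no verdict is reported.

I gripped the bar at its middle, lifted the pail over the blue and red ones, and brought the prongs in under the bar. I lowered it slowly until the arm carried the weight, and held it there for about 3 s before easing the grip and opening the fingers. I then backed straight up.

**Last checks:**
- **Seating:** the side view shows the bar in both notches. Its middle is at z ≈ 0.230 m, about 40 mm below the unloaded yoke, or roughly 0.125 rad.
- **Release:** the arm and pail moved only about 1 pixel when I let go.
- **Clearance:** the gripper's fingertips are about 85 mm above the bar, and the force on the tool is close to zero.

**Less certain:**
- **Position along the prongs:** the last single-view fit put the bar's middle about 8 mm off in y from where I let go. The prong tip before release agreed to about 2 mm, and the pictures show the bar seated, so I take this as the weak depth of one view.
- **Side load before release:** while I still held the bar, the side force on the gripper swung between about -5 and +4 N. It fell below 1 N when I eased the grip.
- **Frame comparison:** two pictures 0.3 s apart differed by at most 20 grey levels. I read that as image noise and saw no motion.
- **Bystander pails:** I didn't re-measure the blue and red pails at the end. The red one looks unmoved in the pictures. The blue one was last seen in place just before hanging, and nothing passed near it afterwards.

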